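Plug in the inspection mirror and hold the spray cap in view

TASK

Draw the inspection mirror out of its parking block and plug its square stem into the sprung socket of the viewing station, glass towards the little camera, pressing gently until you feel it seat at the bottom. Then turn it against the spring until the camera, looking into the glass, sees the air cap on the swing arm: the glass must face halfway between camera and cap. Finish holding it there, still gripped, seated and upright (let go, it springs back), without shifting the swing arm or the paint tin, marker pen and screwdriver near by.

Things in the scene. Friction and masses are not known exactly. Their poses are not given: they have to be found in the camera images.
- mirror: Loose plug-in inspection mirror, about 110 g, 132 mm tall, standing upright in the parking block. Origin: centre of the flat foot of its stem; z up along the stem, x the way the glass faces. Square stem 16 x 16 mm (sides along x and y) to z = 26 mm, lowest 10 mm tapering to 10 x 10 mm, then a collar 28 mm across to 31 mm and a thin neck; above these the framed glass and the grip tab.
- glass (a point): Middle of the mirror's silvery glass, 62 mm above the foot; frame axes as the mirror's. The black frame is 6 mm thick (x), 62 mm wide (y), from 34 to 90 mm above the foot; the glass is on its +x face only, the back is plain black.
- tab (a point): Middle of the mirror's black grip tab, 110 mm above the foot; frame axes as the mirror's. The tab is 12 mm thick (x), 28 mm wide (y), from 90 to 132 mm above the foot. Best gripped from above, fingers closing along x, in front of and behind the frame.
- rest: Light wooden parking block fixed to the bench, 60 x 60 x 26 mm. Origin: centre of its underside. The mirror's stem stands loosely in its central square hole (21 mm wide, 20 mm deep, floor 6 mm above the bench).
- station: Fixed viewing station. Origin: on the bench, on the upright axis about which socket and swing arm turn; z up, x points to the camera. Round grey base 104 mm across; a grey bar along +x carries a small black camera, 34 mm wide, top 101 mm above the bench, its body from 150 to 194 mm out.
- lens (a point): Front of the camera's lens, 138 mm from the station's axis along station x and 84 mm above the bench; it looks at the axis.
- cap_face (a point): Middle of the front of the spray-gun air cap (turned brass, 27 mm across) on the end of the aluminium swing arm: 138 mm from the station's axis, 84 mm above the bench; the cap faces the axis. Highest point of the arm 102 mm above the bench.
- sample_arm (a joint): Swing of the air cap's arm about the station's axis, rad: 0 would be at the camera; it grows clockwise seen from above. Stiff; differs each time between 1.0 and 2.2; leave it alone.
- turret (a joint): Turn of the sprung socket, rad: 0 at rest, grows clockwise seen from above, end stop at 1.45. A spring turns it back (about 0.02 N m at 0, 0.09 N m at 1.4).
- socket (a point): Middle of the socket's floor, 22 mm above the bench on the station's axis; its frame turns with the socket (z up, x to the camera at rest). Dark steel block 46 x 46 mm, top 46 mm above the bench, with a square hole 20 mm wide (sides along x and y), 24 mm deep. The seated stem has 2 mm play a side and about 0.25 rad of turning play either way.
- aim (a point): Unseen point on the station's axis, 84 mm above the bench. Its x axis points exactly halfway between the camera and the air cap (clockwise from the camera by half of the sample_arm angle): the way the glass must face.
- paint_tin: Bystander: closed paint tin, 103 mm across, 120 mm tall, behind the work; origin under its centre.
- marker: Bystander: marker pen lying flat near the front of the bench, 17 x 123 x 18 mm, length along y; origin under its centre.
- screwdriver: Bystander: screwdriver lying flat on the left, 28 x 200 x 28 mm, length along y; origin under its centre.
Not all that is in view belongs to the job. What is meant by the mirror is not red, and is the larger of those in its own colour.

How it is judged:
On the way:
1. the mirror's stem is fully down in the socket, upright (horizontal distance between mirror and socket below 0.004 m and z of mirror in the frame of socket below 0.003 m and angle between mirror's own z axis and vertical below 0.09 rad), for 0.2 s.
At the end, for the whole second after the job is handed in: The gripper still holds the mirror; its stem is seated in the socket (foot within 3 mm of the socket floor, within 4 mm of its centre, tilted less than 0.09 rad), the socket is turned against its spring, and the glass faces within 0.09 rad (5 degrees) of halfway between camera and air cap, at rest (all of step 1 and angle between the x axis of mirror and the x axis of aim, either way round below 0.09 rad and x of each of lens, cap_face in the frame of mirror above 0.03 m and value of joint turret above 0.1 rad and angular speed of mirror below 0.15 rad/s and contact force between the fingers and mirror above 2 N); the arm keeps its last pose, push and grip.
It fails at once if the swing arm with the air cap was shifted (distance of cap_face from where it was at the start of the episode above 0.012 m).
It fails at once if the mirror was rammed into the socket (over 60 N) (contact force between mirror and station above 60 N).
It fails at once if a bystander was shifted by more than 30 mm (distance of any of paint_tin, marker, screwdriver from where it was at the start of the episode above 0.03 m).
It also fails if it takes over 42 s, if anything falls off the work surface, if the arm or the gripper's body presses on something with over 40 N, if the wrist force passes 120 N, or if a joint passes its speed limit or range.

ROBOT

A 7-joint arm with a two-finger parallel gripper is mounted at the origin on a cart in front of the work surface, level with it; the furniture and walls round the work are solid. World frame = base frame: x ahead of the robot, y to its left, z up, the work surface at z = 0. Lengths are in m, angles in rad, forces in N, time in s.
With the tool pointing down it reaches from about 0.4 to 0.875 m from the base axis. Payload 19.3 kg.
Tool frame: the origin (TCP) lies at the very end of the fingers, on their centre line; the grasp point (between the pads) lies bot.tcp_to_grasp behind it (bot.tcp_to_grasp is the distance from the TCP to the grasp point, in m); z points along the fingers, y is the direction in which the jaws open and shut (so a half turn about z gives the same grasp; the last joint's range is limited). The gripper opens to 85 mm and grips with 20 to 120 N. Pads are 22 mm wide; open, the fingers measure 114 mm over their backs; the gripper's body (76 mm by 85 mm) begins 54 mm behind the grasp point. The pads swing forward as they close: fully open they stand 13 mm farther back than shut.
Start: joints at [1.174, 0.521, -0.036, 1.599, 0.021, 1.021, -0.113], TCP at [0.201, -0.592, 0.231] pointing down, gripper open.
Joint ranges: [-2.91, 2.91], [-0.3, 2.13], [-1.5, 1.42], [0.17, 2.43], [-1.26, 4.41], [0.16, 1.93], [-2.52, 2.52]. Speed limits (rad/s): [1.89, 1.89, 2.39, 2.39, 3.01, 3.01, 3.01].

INTERFACE

Orientations are given as [roll, pitch, yaw] about the fixed x, y, z axes, in that order (R = Rz(yaw) Ry(pitch) Rx(roll)).
In Python, from workcell import bot gives the robot as it stands.
- The arm moves only by the tool servo_tool, never from a script. Its argument "targets" is a list of rows, each a list of 2 entries, a list of its own where there are three numbers: the shift along the tool's x, y, z in units of 0.05 m (1.0 is 0.05 m), then the turn about the tool's z in units of 5 degrees (1.0 is 5 degrees). A call has 1 to 12 rows; each row shifts and turns the commanded pose from where the row before left it, along the tool's axes as they then stand; what a row does not reach is not made up. A row lasts 1/8 s, in which the tool goes at most 62.5 mm and 10.7 degrees, less where a joint would pass 70% of its speed; a pose out of reach is approached as far as the arm can. A call with a number of a shift or a turn outside -1 to 1 is refused whole. A call with a gripper value outside its range is refused whole. "gripper" is the opening, from -1 (shut) to 1 (fully open), so that 0 is half open, set as the call begins (left out, the last holds). The fingers move at their own pace and stop on an object; "newtons" is the grip in N (left out, the last holds). Time passes only in rows, so rows that do not move let the fingers close. It gives the time, the measured TCP pose, the force and the opening at its end, in the units of the state.
- bot.observe(): the state, without advancing time (a new reading comes with each control period).
- bot.grab_frame(name): name is "scene" or "top"; returns the picture (420x560x3 uint8, blue, green, red); there is no depth.
- bot.get_calibration(name): a dict with "fx", "fy", "cx", "cy" (pixels), "k1" (the pictures are not rectified: a ray, as slopes to the right and down, at radius r is drawn at 1 + k1 r^2 times it, then the intrinsics apply), "pose" (4x4, takes a point from camera to world coordinates). Camera axes: x right, y up, looking along -z (the intrinsics and any distortion apply to the point x, -y, -z); pixel columns grow to the right and rows downward; lengths in m; the calibration is good to about 2 mm. A picture is of the moment at which its call begins. get_calibration takes no time and is no camera call.
- bot.job_done(): hands the job in, once; it reports no verdict.
The state is a dict: "clock": time; "qpos": joint angles; "qd": joint speeds; "joint_efforts": joint torques, N m; "position": TCP position; "tool_rot": TCP orientation; "force": force on the tool from outside, world axes, zero at the start; "moment": the same for the moment, N m; "grip_width": finger opening in m.
Only numpy, scipy, OpenCV 4.12 (cv2) and the standard library are available. Lean on these libraries where they do the work, as an engineer would, in place of code of your own. Each camera call takes 0.05 s, during which the arm holds its last target.

## Working session

There is one attempt and no reset: what is moved stays moved. The work goes in short steps, Python scripts to look and compute and a tool call to move; the robot and the scene stay as the last step left them, time stands still between calls to the robot, and variables do not carry over. Pictures are saved under pics/ and viewed, and the job is handed in when it is done.

Besides the shell and the picture viewer there is one more tool, called after "Emit:" in YAML: its name, and indented under it one key for each argument. servo_tool: Moves the arm, as the interface text tells. Its arguments: {"type":"object","properties":{"targets":{"type":"array","items":{"type":"array"}},"gripper":{"type":"number"},"newtons":{"type":"number"}},"required":["targets"]}

```bash
mkdir -p pics; ls; python3 - <<'E'
from workcell import bot
import cv2
for n in ("scene","top"):
    cv2.imwrite(f"pics/{n}0.png",bot.grab_frame(n)); c=bot.get_calibration(n); print(n,c)
print(bot.observe(), bot.tcp_to_grasp)
E
```

```text
pics
scene {'fx': 441.24414774745713, 'fy': 441.24414774745713, 'cx': 275.74801987319165, 'cy': 208.90780374355697, 'k1': -0.020556471164447147, 'pose': array([[ 0.88341533,  0.24689524, -0.39827139, -0.00192739],
       [-0.46851404,  0.48077115, -0.74118399, -1.05851437],
       [ 0.00848259,  0.84136903,  0.54039449,  0.82657371],
       [ 0.        ,  0.        ,  0.        ,  1.        ]])}
top {'fx': 494.7966096462254, 'fy': 494.7966096462254, 'cx': 278.336523055007, 'cy': 202.76736980448234, 'k1': 0.00491562172815929, 'pose': array([[ 3.79760348e-03,  9.94461854e-01, -1.05029512e-01,
         4.10809766e-01],
       [-9.99992783e-01,  3.78837708e-03, -2.87343824e-04,
        -5.46890862e-02],
       [ 1.12138924e-04,  1.05029845e-01,  9.94469064e-01,
         1.32080801e+00],
       [ 0.00000000e+00,  0.00000000e+00,  0.00000000e+00,
         1.00000000e+00]])}
{'clock': 0.1, 'qpos': array([ 1.17378162,  0.52197051, -0.03630586,  1.59991477,  0.02119261,
        1.02109084, -0.11279351]), 'qd': array([-1.60824219e-04,  6.63267668e-05, -9.80094646e-04, -4.66589418e-04,
       -1.11853140e-03, -6.28393366e-04,  1.15467232e-03]), 'joint_efforts': array([ 2.64057649e-03, -9.28505445e+01,  1.98388562e+00, -3.70536017e+01,
        1.81762775e-02,  5.34933584e-03,  2.55795641e-05]), 'position': array([ 0.20051124, -0.59166447,  0.23078646]), 'tool_rot': array([-3.14059651e+00,  7.29136019e-05,  3.26787032e-01]), 'force': array([ 0.29323026, -0.18441615, -0.09987008]), 'moment': array([ 0.00065493, -0.02551332, -0.04709001]), 'grip_width': 0.08526222540832101} 0.0187
```

View pics/scene0.png

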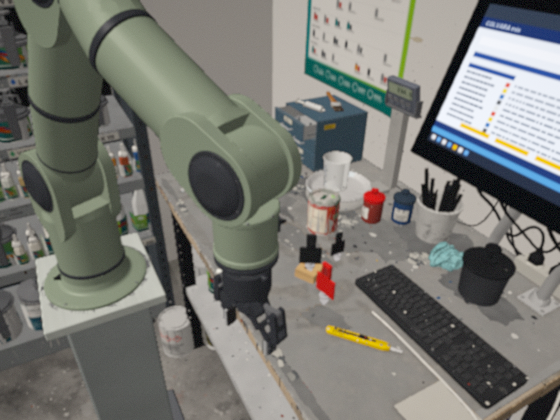

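View pics/top0.png

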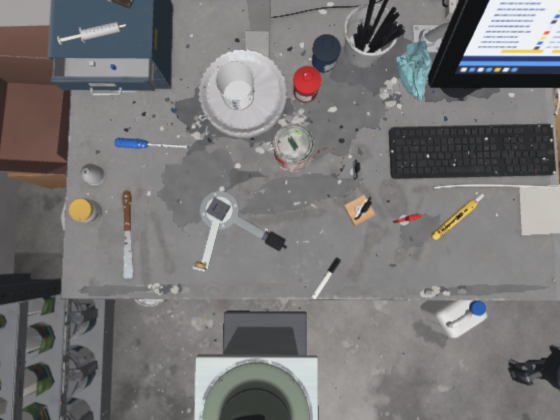

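```bash
python3 - <<'E'
import cv2,numpy as np
t=cv2.imread("pics/top0.png");s=cv2.imread("pics/scene0.png")
a=cv2.resize(t[150:240,330:430],None,fx=6,fy=6,interpolation=cv2.INTER_CUBIC)
b=cv2.resize(t[180:280,180:300],None,fx=6,fy=6,interpolation=cv2.INTER_CUBIC)
c=cv2.resize(s[220:310,280:360],None,fx=6,fy=6,interpolation=cv2.INTER_CUBIC)
cv2.imwrite("pics/c1.png",a);cv2.imwrite("pics/c2.png",b);cv2.imwrite("pics/c3.png",c)
E
```

```text
(no output)
```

View pics/c1.png

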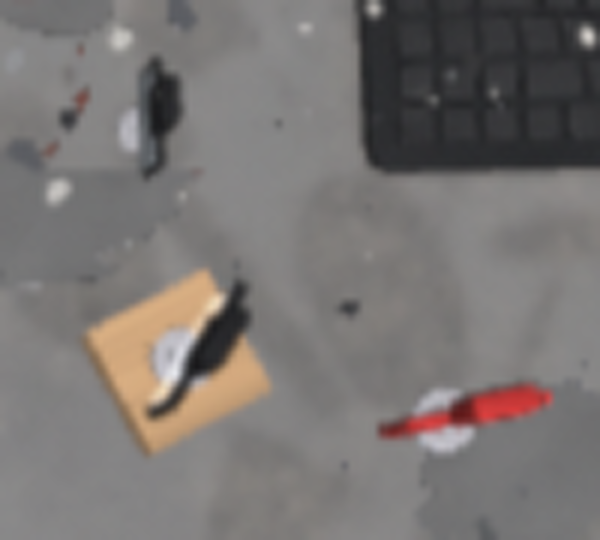

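View pics/c2.png

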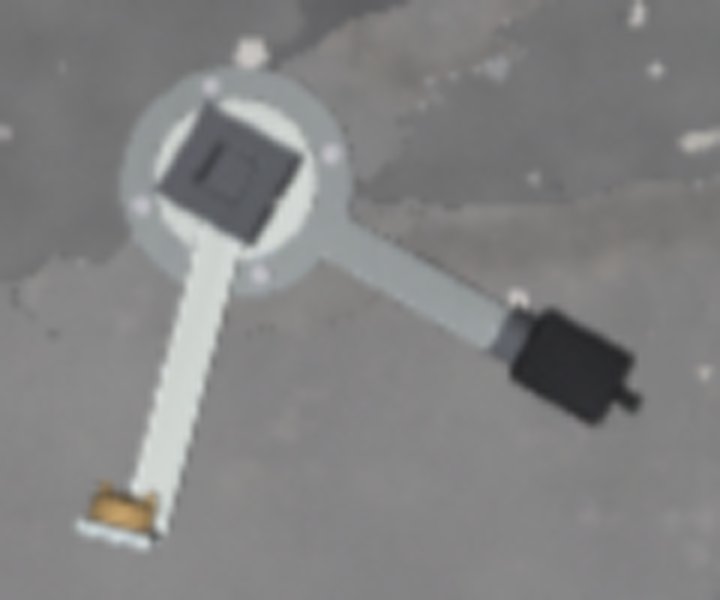

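View pics/c3.png

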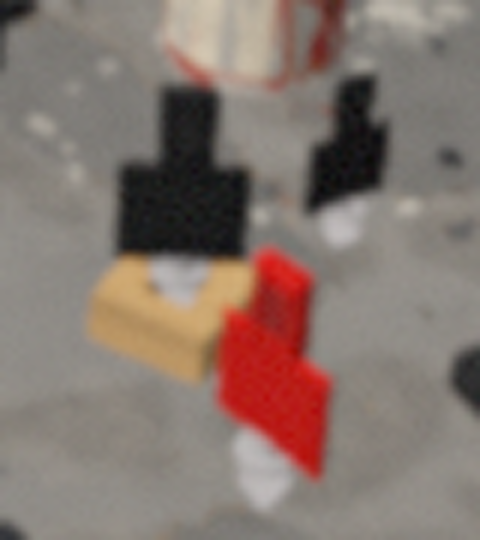

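```bash
cat > h.py <<'E'
import numpy as np,cv2
from workcell import bot
from scipy.optimize import least_squares
C={n:bot.get_calibration(n) for n in("scene","top")}
def K(c): return np.array([[c["fx"],0,c["cx"]],[0,c["fy"],c["cy"]],[0,0,1.]])
def proj(P,n="top"):
    c=C[n];M=np.asarray(c["pose"]);P=np.atleast_2d(P)
    q=(P-M[:3,3])@M[:3,:3]*[1,-1,-1]
    return cv2.projectPoints(q.reshape(-1,1,3),np.zeros(3),np.zeros(3),K(c),np.array([c["k1"],0,0,0.]))[0].reshape(-1,2)
def unproj(uv,z,n="top"):
    c=C[n];M=np.asarray(c["pose"]);uv=np.atleast_2d(uv).astype(float)
    d=cv2.undistortPoints(uv.reshape(-1,1,2),K(c),np.array([c["k1"],0,0,0.])).reshape(-1,2)
    r=np.c_[d[:,0],-d[:,1],-np.ones(len(d))]@M[:3,:3].T
    return M[:3,3]+r*((z-M[2,3])/r[:,2])[:,None]
def crop(uv,o,f=6): return (np.asarray(uv,float)+.5)/f-.5+np.array(o)
def se2(p,L): 
    c,s=np.cos(p[2]),np.sin(p[2]);L=np.asarray(L,float)
    return np.c_[p[0]+c*L[:,0]-s*L[:,1],p[1]+s*L[:,0]+c*L[:,1],L[:,2]]
def fit(L,uv,p0,n="top"):
    r=least_squares(lambda p:(proj(se2(p,L),n)-uv).ravel(),p0,x_scale=[.01,.01,.1]);return r.x,np.round(r.fun.reshape(-1,2),1)
E
python3 - <<'E'
from h import *
o=(330,150)
b=crop([(208,268),(272,385),(150,455),(85,335)],o)
print("block",unproj(b,.026).mean(0), unproj(b,.026).round(3).tolist())
P=unproj(b,.026); e=P[1]-P[0]; print("edge dirs deg",[np.degrees(np.arctan2(*(P[(i+1)%4]-P[i])[[1,0]])).round(1) for i in range(4)],[np.linalg.norm(P[(i+1)%4]-P[i]).round(4) for i in range(4)])
f=unproj(crop([(150,410),(242,282)],o),.096);print("frame",f,f.mean(0),np.linalg.norm(f[1]-f[0]),np.degrees(np.arctan2(*(f[1]-f[0])[[1,0]])))
print("tabtop",unproj(crop([(222,340)],o),.138))
o=(180,180)
q=unproj(crop([(205,103),(303,157),(250,245),(157,188)],o),.046);print("socket",q.mean(0),[np.degrees(np.arctan2(*(q[(i+1)%4]-q[i])[[1,0]])).round(1) for i in range(4)],[np.linalg.norm(q[(i+1)%4]-q[i]).round(4) for i in range(4)])
k=unproj(crop([(545,308),(636,355),(597,427),(510,378)],o),.101);d=k.mean(0)-q.mean(0);print("cam",k.mean(0),np.hypot(*d[:2]),np.degrees(np.arctan2(d[1],d[0])))
a=unproj(crop([(130,487)],o),.084);d=a[0]-q.mean(0);print("cap",a,np.hypot(*d[:2]),np.degrees(np.arctan2(d[1],d[0])))
for z in(.097,):
  g=unproj(crop([(92,487),(155,500)],o),z)
  print(np.degrees(np.arctan2(*(g[1]-g[0])[[1,0]])))
for pt in [(236,182)]: print("base",unproj(crop([pt],o),.01))
E
```

```text
block [ 0.53010686 -0.2672899   0.026     ] [[0.571, -0.281, 0.026], [0.52, -0.308, 0.026], [0.489, -0.254, 0.026], [0.541, -0.226, 0.026]]
edge dirs deg [np.float64(-152.1), np.float64(119.9), np.float64(27.9), np.float64(-61.3)] [np.float64(0.0582), np.float64(0.062), np.float64(0.0594), np.float64(0.062)]
frame [[ 0.5030947  -0.24363531  0.096     ]
 [ 0.55653224 -0.28249827  0.096     ]] [ 0.52981347 -0.26306679  0.096     ] 0.0660749559389887 -36.02688329533492
tabtop [[ 0.52812721 -0.26631793  0.138     ]]
socket [0.53008348 0.10249364 0.046     ] [np.float64(-118.6), np.float64(149.7), np.float64(58.9), np.float64(-28.5)] [np.float64(0.0486), np.float64(0.0441), np.float64(0.0473), np.float64(0.042)]
cam [ 0.44571593 -0.04627799  0.101     ] 0.17102888822636575 -119.5573262783919
cap [[0.39597477 0.13646931 0.084     ]] 0.13834555827623105 165.78355649312496
-101.33570599747604
base [[0.52952684 0.10365095 0.01      ]]
```

```bash
cat >> h.py <<'E'
def boxpts(x,y,z0,z1): return np.array([(a*x/2,b*y/2,c) for a in(-1,1) for b in(-1,1) for c in(z0,z1)])
def hullmask(L,p,n,sc=4,zo=0.0):
    m=np.zeros((420*sc,560*sc),np.uint8)
    for B in L:
        q=proj(se2(p,B+[0,0,zo]),n); h=cv2.convexHull((((q+.5)*sc-.5)).astype(np.float32)).round().astype(np.int32)
        cv2.fillConvexPoly(m,h,1)
    return m
E
python3 - <<'E'
from h import *
L=[boxpts(.006,.062,.034,.09),boxpts(.012,.028,.09,.132)]
M={}
for n in C:
    im=cv2.imread(f"pics/{n}0.png")
    d=(im.max(2)<75).astype(np.uint8)
    r=np.zeros_like(d)
    if n=="top": r[190:222,350:376]=1
    else: r[228:268,295:324]=1
    M[n]=cv2.resize(d*r*255,None,fx=4,fy=4,interpolation=cv2.INTER_LINEAR)>127
    print(n,M[n].sum()/16)
from scipy.optimize import minimize
def cost(p,ns):
    p=np.array([p[0]/100,p[1]/100,p[2]]);c=0
    for n in ns:
        m=hullmask(L,p,n,4,.006)>0
        c+=(m^M[n]).sum()/M[n].sum()
    return c
for ns in(("scene",),("top",),("top","scene")):
    best=None
    for y0 in(.75,.95,1.1):
        r=minimize(cost,[53.,-26.6,y0],args=(ns,),method="Nelder-Mead",options=dict(initial_simplex=[[53,-26.6,y0],[53.8,-26.6,y0],[53,-25.9,y0],[53,-26.6,y0+.15]]))
        if best is None or r.fun<best.fun:best=r
    print(ns,best.x[:2]/100,np.degrees(best.x[2]),best.fun)
p=np.array([best.x[0]/100,best.x[1]/100,best.x[2]])
for n,(x,y) in(("top",(335,180)),("scene",(285,220))):
    im=cv2.imread(f"pics/{n}0.png");f=8
    c=cv2.resize(im[y:y+60,x:x+50],None,fx=f,fy=f,interpolation=cv2.INTER_CUBIC)
    m=hullmask(L,p,n,8,.006)[y*8:(y+60)*8,x*8:(x+50)*8]
    cs,_=cv2.findContours(m,cv2.RETR_EXTERNAL,cv2.CHAIN_APPROX_NONE);cv2.drawContours(c,cs,-1,(0,255,0),1)
    cv2.imwrite(f"pics/ov_{n}.png",c)
a=cv2.imread("pics/ov_top.png");b=cv2.imread("pics/ov_scene.png");cv2.imwrite("pics/ov.png",np.hstack([a,b])[:, :800])
E
```

```text
scene 429.75
top 73.0
('scene',) [ 0.53373813 -0.26449   ] 56.56695384840137 0.26527050610820246
('top',) [ 0.53051841 -0.26639002] 46.31484253759835 1.081335616438356
('top', 'scene') [ 0.5302748  -0.26786905] 52.04760309017329 1.344997390167906
```

View pics/ov.png

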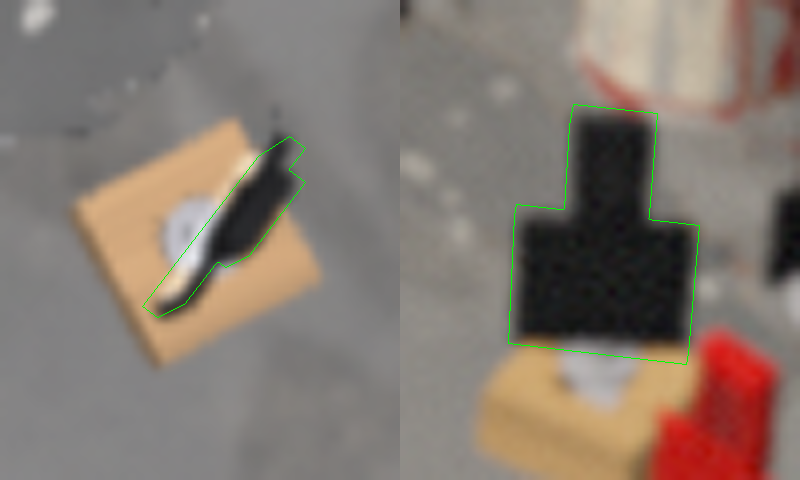

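```bash
cat >> h.py <<'E'
def go(target,yaw=None):
    s=bot.observe();p=np.array(s["position"]);y=s["tool_rot"][2]
    R=cv2.Rodrigues(np.array([0,0,y]))[0]@np.diag([1,-1,-1.])
    d=R.T@(np.array(target)-p)
    print("t",round(s["clock"],2),"pos",p.round(4),"rpy",np.degrees(s["tool_rot"]).round(2),"F",s["force"].round(1),"M",s["moment"].round(2),"w",round(s["grip_width"],4),"q",s["qpos"].round(2))
    print("units",(d/.05).round(3), "turn units", None if yaw is None else -(((yaw-np.degrees(y))+180)%360-180)/5)
E
python3 -c "
from h import *
go([.53,-.266,.231],-37)"
```

```text
t 0.1 pos [ 0.2005 -0.5917  0.2308] rpy [-179.94    0.     18.72] F [ 0.3 -0.2 -0.1] M [ 0.   -0.03 -0.05] w 0.0853 q [ 1.17  0.52 -0.04  1.6   0.02  1.02 -0.11]
units [ 8.332e+00 -4.053e+00 -4.000e-03] turn units 11.144703541034223
```

Emit:
servo_tool:
  targets:
    - [[0.7, -0.34, 0], 0]
    - [[0.7, -0.34, 0], 0]
    - [[0.7, -0.34, 0], 0]
    - [[0.7, -0.34, 0], 0]
    - [[0.7, -0.34, 0], 0]
    - [[0.7, -0.34, 0], 0]
    - [[0.7, -0.34, 0], 0]
    - [[0.7, -0.34, 0], 0]
    - [[0.7, -0.34, 0], 0]
    - [[0.7, -0.34, 0], 0]
    - [[0.7, -0.34, 0], 0]
    - [[0.6, -0.3, 0], 0]
  gripper: 0.3

```text
clock: 1.6
position: [0.5296, -0.2661, 0.231]
tool_rot: [-3.141, 0.0, 0.327]
force: [-0.6, -1.2, 1.6]
grip_width: 0.0561
```

Emit:
servo_tool:
  targets:
    - [[0, 0, 0], 1]
    - [[0, 0, 0], 1]
    - [[0, 0, 0], 1]
    - [[0, 0, 0], 1]
    - [[0, 0, 0], 1]
    - [[0, 0, 0], 1]
    - [[0, 0, 0], 1]
    - [[0, 0, 0], 1]
    - [[0, 0, 0], 1]
    - [[0, 0, 0], 1]
    - [[0, 0, 0], 1]
    - [[0, 0, 0], 0.15]

```text
clock: 3.1
position: [0.5287, -0.2673, 0.231]
tool_rot: [3.141, 0.001, -0.646]
force: [-0.2, 0.5, -0.5]
grip_width: 0.0558
```

```bash
python3 -c "
from h import *
go([.53,-.266,.231],-37)
for n in C:
  cv2.imwrite('pics/%s1.png'%n,bot.grab_frame(n))
go([.53,-.266,.099],-37)
"
```

```text
t 3.1 pos [ 0.5287 -0.2673  0.231 ] rpy [ 1.7998e+02  3.0000e-02 -3.7030e+01] F [-0.2  0.5 -0.5] M [-0.    0.02  0.  ] w 0.0558 q [ 0.3   0.47  0.1   1.69 -0.05  0.98 -1.8 ]
units [ 0.005 -0.036  0.   ] turn units -0.005892994768805693
t 3.2 pos [ 0.5288 -0.2673  0.2312] rpy [ 1.7999e+02  2.0000e-02 -3.6940e+01] F [0.1 0.6 1.8] M [-0.03  0.03 -0.  ] w 0.0554 q [ 0.3   0.47  0.1   1.69 -0.05  0.98 -1.8 ]
units [ 0.004 -0.035  2.643] turn units 0.012133299429171985
```

View pics/scene1.png

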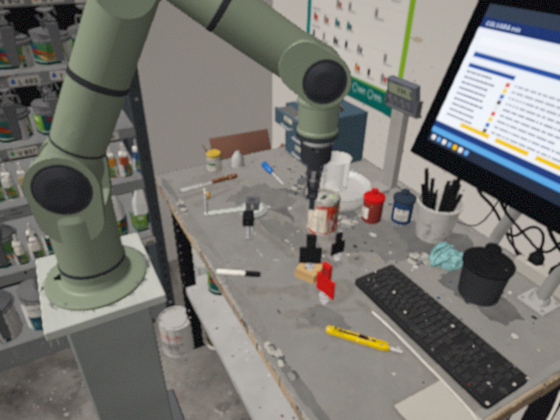

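Candidates: black mirror in the block at top (360,208) / scene (310,250); a smaller black one at (355,170) / (338,243); a red one at (408,218) / (325,283). I choose the larger black one in the block, and the close crops confirm it. Its glass faces about 53° (up-left in the top view). Descending.

Emit:
servo_tool:
  targets:
    - [[0, -0.03, 0.4], 0]
    - [[0, 0, 0.4], 0]
    - [[0, 0, 0.4], 0]
    - [[0, 0, 0.4], 0]
    - [[0, 0, 0.4], 0]
    - [[0, 0, 0.3], 0]
    - [[0, 0, 0.2], 0]
    - [[0, 0, 0.14], 0]
    - [[0, 0, 0], 0]

```text
clock: 4.32
position: [0.5296, -0.2662, 0.0991]
tool_rot: [3.142, 0.0, -0.646]
force: [0.4, -0.1, 0.4]
grip_width: 0.0557
```

```bash
python3 -c "
from h import *
go([.53,-.266,.099],-37)
a=bot.grab_frame('scene')[180:300,250:380]; b=bot.grab_frame('top')[150:270,300:430]
cv2.imwrite('pics/g1.png',np.hstack([cv2.resize(v,None,fx=3,fy=4.5,interpolation=cv2.INTER_CUBIC) if 0 else cv2.resize(v,None,fx=3,fy=3,interpolation=cv2.INTER_CUBIC) for v in(a,b)]))
"
```

```text
t 4.33 pos [ 0.5296 -0.2662  0.0991] rpy [ 1.800e+02  2.000e-02 -3.702e+01] F [ 0.4 -0.1  0.4] M [ 0.    0.   -0.01] w 0.0557 q [ 0.32  0.64  0.07  1.8  -0.07  0.71 -1.79]
units [ 0.003 -0.007  0.003] turn units -0.0033042576999548602
```

View pics/g1.png

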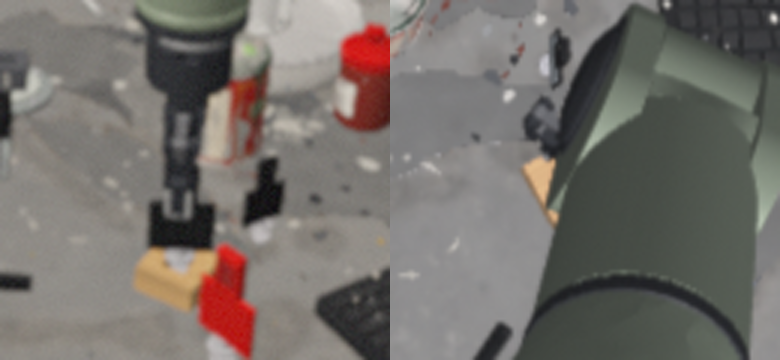

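Finger is centred over the tab, in front of and behind the frame. Closing, 50 N.

Emit:
servo_tool:
  targets:
    - [[0, 0, 0], 0]
    - [[0, 0, 0], 0]
    - [[0, 0, 0], 0]
    - [[0, 0, 0], 0]
    - [[0, 0, 0], 0]
    - [[0, 0, 0], 0]
  gripper: -1
  newtons: 50

```text
clock: 5.18
position: [0.5296, -0.2667, 0.0996]
tool_rot: [3.141, -0.0, -0.647]
force: [-1.5, -2.6, 5.8]
grip_width: 0.0114
```

Emit:
servo_tool:
  targets:
    - [[0, 0, -0.1], 0]
    - [[0, 0, -0.3], 0]
    - [[0, 0, -0.4], 0]
    - [[0, 0, -0.5], 0]
    - [[0, 0, -0.5], 0]
    - [[0, 0, -0.5], 0]
    - [[0, 0, -0.4], 0]
    - [[0, 0, 0], 0]

```text
clock: 6.18
position: [0.5304, -0.266, 0.2363]
tool_rot: [-3.14, -0.003, -0.646]
force: [0.6, -0.2, -1.7]
grip_width: 0.0111
```

```bash
python3 -c "
from h import *
go([.53,-.266,.099],-37)
a=bot.grab_frame('scene');cv2.imwrite('pics/scene2.png',a)
cv2.imwrite('pics/g2.png',cv2.resize(a[150:290,250:390],None,fx=4,fy=4,interpolation=cv2.INTER_CUBIC))
cv2.imwrite('pics/g3.png',cv2.resize(a[170:260,180:290],None,fx=6,fy=6,interpolation=cv2.INTER_CUBIC))
"
```

```text
t 6.17 pos [ 0.5304 -0.266   0.2363] rpy [-1.7993e+02 -1.5000e-01 -3.7010e+01] F [ 0.6 -0.2 -1.7] M [0.05 0.03 0.01] w 0.0111 q [ 0.3   0.47  0.1   1.69 -0.05  0.99 -1.8 ]
units [-0.007  0.005  2.746] turn units -0.0012136618625618212
```

View pics/g2.png

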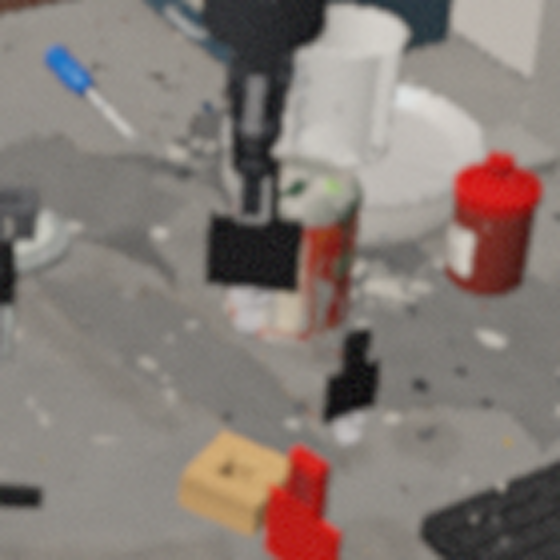

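View pics/g3.png

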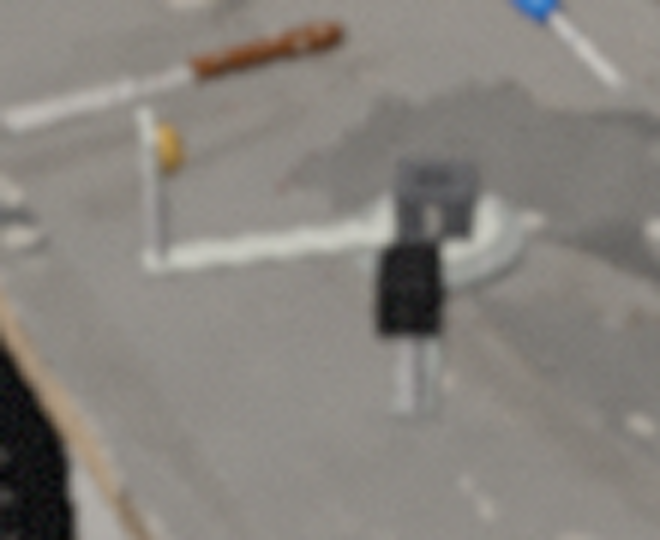

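```bash
python3 -c "
from h import *
s=bot.observe();p=s['position'];y=s['tool_rot'][2]+np.pi/2
z=p[2]+.0187-.112
F=[(0,.031,.09),(0,-.031,.09),(0,-.031,.034),(0,.031,.034)]
m=crop([(209,217),(300,219),(296,290),(208,281)],(250,150),4)
print(proj(se2([p[0],p[1],y],np.array(F)+[0,0,z]),'scene').round(1),m.round(1))
# fit: x,y offset along width, z, roll in frame plane
def model(q):
    L=np.array(F);c,sn=np.cos(q[2]),np.sin(q[2])
    Y=q[0]+c*L[:,1]-sn*(L[:,2]-.112); Z=.112+sn*L[:,1]+c*(L[:,2]-.112)+q[1]+z
    return proj(se2([p[0],p[1],y],np.c_[0*Y,Y,Z]),'scene')
r=least_squares(lambda q:(model(q)-m).ravel(),[0,0,0],x_scale=[.01,.01,.1]);print(r.x,r.fun.round(1))
# socket from scene2: top face corners crop g3
q=crop([(400,160),(477,162),(472,205),(397,205)],(180,170),6);P=unproj(q,.046,'scene');print('socket scene',P.mean(0),P.round(3))
print(unproj(crop([(436,178)],(180,170),6),.046,'scene'))
print('socket proj', proj([[.530,.1025,.046]],'scene'), q.mean(0))
print('cap proj',proj([[.396,.1365,.084]],'scene'),crop([(170,148)],(180,170),6))
"
```

```text
[[300.4 203.1]
 [324.8 205.3]
 [323.3 223.5]
 [299.6 221.3]] [[301.9 203.9]
 [324.6 204.4]
 [323.6 222.1]
 [301.6 219.9]]
[-0.00071224  0.00239831 -0.03073723] [-0.9 -1.2  0.8 -0.1  0.9  0.4 -0.8  1. ]
socket scene [0.52900358 0.09719093 0.046     ] [[0.521 0.129 0.046]
 [0.559 0.107 0.046]
 [0.536 0.067 0.046]
 [0.499 0.086 0.046]]
[[0.53091733 0.10191053 0.046     ]]
socket proj [[251.93032026 199.2336714 ]] [252.33333333 200.08333333]
cap proj [[210.25770185 194.26364764]] [[207.91666667 194.25      ]]
```

```bash
python3 -c "
from h import *
go([.53,.102,.236],150)"
```

```text
t 6.22 pos [ 0.53   -0.2659  0.2351] rpy [-1.7995e+02 -6.0000e-02 -3.7010e+01] F [-0.2  0.1 -1.3] M [0.03 0.01 0.03] w 0.0113 q [ 0.3   0.47  0.1   1.69 -0.05  0.99 -1.8 ]
units [-4.428 -5.876 -0.019] turn units 34.59863435590196
```

Emit:
servo_tool:
  targets:
    - [[-0.2, -0.27, 0], 0]
    - [[-0.4, -0.53, 0], 0]
    - [[-0.4, -0.53, 0], 0]
    - [[-0.4, -0.53, 0], 0]
    - [[-0.4, -0.53, 0], 0]
    - [[-0.4, -0.53, 0], 0]
    - [[-0.4, -0.53, 0], 0]
    - [[-0.4, -0.53, 0], 0]
    - [[-0.4, -0.53, 0], 0]
    - [[-0.4, -0.53, 0], 0]
    - [[-0.4, -0.53, 0], 0]
    - [[-0.23, -0.31, 0], 0]

```text
clock: 7.72
position: [0.5288, 0.1045, 0.2335]
tool_rot: [3.141, 0.002, -0.644]
force: [-0.1, -0.6, -1.6]
grip_width: 0.0116
```

Emit:
servo_tool:
  targets:
    - [[0, 0, 0], -0.5]
    - [[0, 0, 0], -1]
    - [[0, 0, 0], -1]
    - [[0, 0, 0], -1]
    - [[0, 0, 0], -1]
    - [[0, 0, 0], -1]
    - [[0, 0, 0], -1]
    - [[0, 0, 0], -1]
    - [[0, 0, 0], -1]
    - [[0, 0, 0], -1]
    - [[0, 0, 0], -1]
    - [[0, 0, 0], -1]

```text
clock: 9.22
position: [0.529, 0.1028, 0.2336]
tool_rot: [-3.141, 0.001, 0.361]
force: [-1.1, 0.5, -1.3]
grip_width: 0.0111
```

Emit:
servo_tool:
  targets:
    - [[0, 0, 0], -1]
    - [[0, 0, 0], -1]
    - [[0, 0, 0], -1]
    - [[0, 0, 0], -1]
    - [[0, 0, 0], -1]
    - [[0, 0, 0], -1]
    - [[0, 0, 0], -1]
    - [[0, 0, 0], -1]
    - [[0, 0, 0], -1]
    - [[0, 0, 0], -1]
    - [[0, 0, 0], -1]
    - [[0, 0, 0], -1]

```text
clock: 10.72
position: [0.529, 0.1028, 0.2336]
tool_rot: [-3.14, 0.0, 1.408]
force: [-0.5, -0.0, -1.4]
grip_width: 0.0112
```

Emit:
servo_tool:
  targets:
    - [[0, 0, 0], -1]
    - [[0, 0, 0], -1]
    - [[0, 0, 0], -1]
    - [[0, 0, 0], -1]
    - [[0, 0, 0], -1]
    - [[0, 0, 0], -1]
    - [[0, 0, 0], -1]
    - [[0, 0, 0], -1]
    - [[0, 0, 0], -1]
    - [[0, 0, 0], -1]
    - [[0, 0, 0], -1]
    - [[0, 0, 0], -1]

```text
clock: 12.22
position: [0.529, 0.1028, 0.2337]
tool_rot: [-3.141, -0.001, 2.456]
force: [0.1, 0.2, -1.4]
grip_width: 0.0115
```

Emit:
servo_tool:
  targets:
    - [[0, 0, 0], -1]
    - [[0, 0, 0], -0.9]
    - [[0, 0, 0], 0]
    - [[0, 0, 0], 0]

```text
clock: 12.72
position: [0.5295, 0.1023, 0.234]
tool_rot: [-3.141, -0.001, 2.616]
force: [-0.7, -0.7, -0.4]
grip_width: 0.0113
```

```bash
python3 -c "
from h import *
go([.53,.102,.236],150)
a=bot.grab_frame('scene');b=bot.grab_frame('top')
cv2.imwrite('pics/scene4.png',a)
cv2.imwrite('pics/g4.png',np.hstack([cv2.resize(a[130:230,180:280],None,fx=4,fy=4,interpolation=cv2.INTER_CUBIC),cv2.resize(b[170:270,170:270],None,fx=4,fy=4,interpolation=cv2.INTER_CUBIC)]))
"
```

```text
t 12.72 pos [0.5295 0.1023 0.234 ] rpy [-1.7999e+02 -3.0000e-02  1.4989e+02] F [-0.7 -0.7 -0.4] M [-0.04  0.04  0.02] w 0.0113 q [ 0.2   0.45 -0.67  1.8   0.33  1.01  0.44]
units [-0.011 -0.001 -0.039] turn units -0.021328548015696926
```

View pics/g4.png

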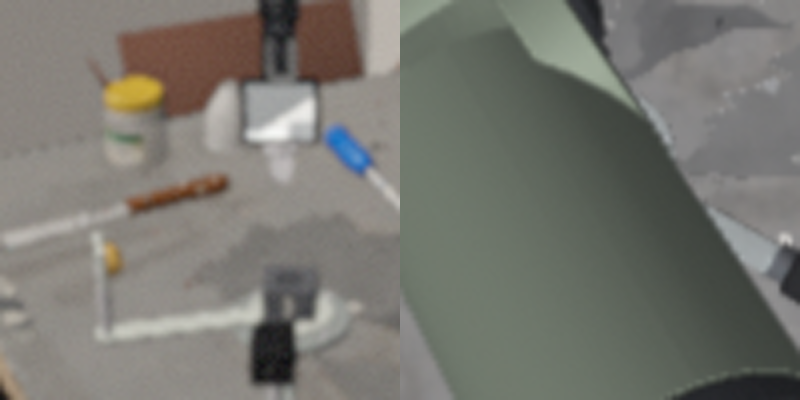

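```bash
python3 -c "
from h import *
s=bot.observe();p=s['position'];y=s['tool_rot'][2]+np.pi/2
z=p[2]+.0187-.112
F=[(0.003,-.031,.09),(0.003,.031,.09),(0.003,.031,.034),(0.003,-.031,.034)]
m=crop([(239,82),(319,80),(319,143),(242,146)],(180,130),4)
def model(q):
    L=np.array(F);c,sn=np.cos(q[2]),np.sin(q[2])
    Y=q[0]+c*L[:,1]-sn*(L[:,2]-.112); Z=.112+sn*L[:,1]+c*(L[:,2]-.112)+q[1]+z
    return proj(se2([p[0],p[1],y],np.c_[L[:,0],Y,Z]),'scene')
print(np.degrees(y)); print(((model([0,0,0])-[180,130])*4).round(1).tolist())
r=least_squares(lambda q:(model(q)-m).ravel(),[0,0,0],x_scale=[.01,.01,.1]);print(r.x,r.fun.round(1))
print('foot',((proj(se2([p[0],p[1],y],[(0,0,z),(0,0,z+.026)]),'scene')-[180,130])*4))
"
```

```text
239.91935983268752
[[243.3, 78.3], [321.7, 80.2], [322.4, 143.7], [245.6, 141.8]]
[-0.00548393 -0.00036325  0.0296356 ] [-0.1 -0.2 -0.5  0.2  0.2  0.4  0.3 -0.4]
foot [[285.21045881 178.21500336]
 [284.52682966 149.84944253]]
```

Emit:
servo_tool:
  targets:
    - [[-0.05, 0, 0.3], 0]
    - [[0, 0.01, 0.4], 0]
    - [[0, 0, 0.4], 0]
    - [[0, 0, 0.3], 0]
    - [[0, 0, 0.2], 0]
    - [[0, 0, 0.1], 0]
    - [[0, 0, 0], 0]

```text
clock: 13.7
position: [0.5324, 0.1011, 0.1493]
tool_rot: [3.142, -0.0, 2.617]
force: [-0.4, 0.9, -1.3]
grip_width: 0.0109
```

```bash
python3 -c "
from h import *
go([.532,.1005,.234-.1187],150)
a=bot.grab_frame('scene')
cv2.imwrite('pics/g5.png',cv2.resize(a[150:230,210:290],None,fx=7,fy=7,interpolation=cv2.INTER_CUBIC))
"
```

```text
t 13.7 pos [0.5324 0.1011 0.1493] rpy [180.    -0.   149.97] F [-0.4  0.9 -1.3] M [-0.06  0.06  0.02] w 0.0109 q [ 0.15  0.56 -0.62  1.87  0.43  0.84  0.36]
units [ 0.001 -0.015  0.68 ] turn units -0.005756463389502642
```

View pics/g5.png

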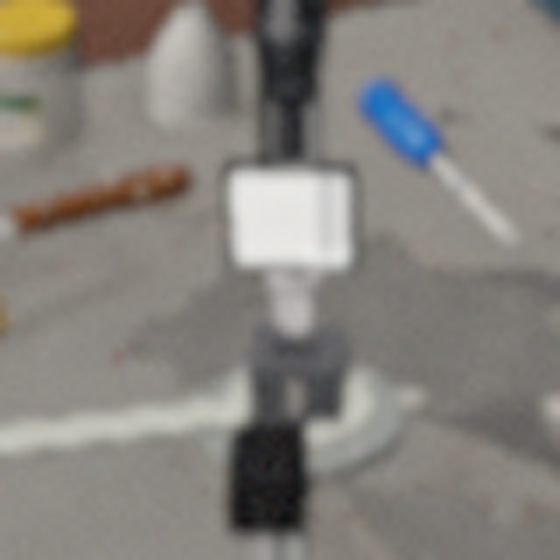

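Emit:
servo_tool:
  targets:
    - [[-0.04, 0, 0], 0]
    - [[0, 0, 0.1], 0]
    - [[0, 0, 0.1], 0]
    - [[0, 0, 0.1], 0]
    - [[0, 0, 0.1], 0]
    - [[0, 0, 0], 0]

```text
clock: 14.5
position: [0.5338, 0.1001, 0.1289]
tool_rot: [-3.141, -0.001, 2.618]
force: [-0.3, -0.1, -1.8]
grip_width: 0.0112
```

```bash
python3 -c "
from h import *
go([.532,.1005,.234-.1187],150)
a=bot.grab_frame('scene')
cv2.imwrite('pics/g6.png',cv2.resize(a[150:230,210:290],None,fx=7,fy=7,interpolation=cv2.INTER_CUBIC))
"
```

```text
t 14.5 pos [0.5338 0.1001 0.1289] rpy [-1.7998e+02 -3.0000e-02  1.4998e+02] F [-0.3 -0.1 -1.8] M [ 0.    0.03 -0.01] w 0.0112 q [ 0.14  0.59 -0.6   1.88  0.45  0.81  0.34]
units [ 0.036 -0.011  0.271] turn units -0.0038969976179828334
```

View pics/g6.png

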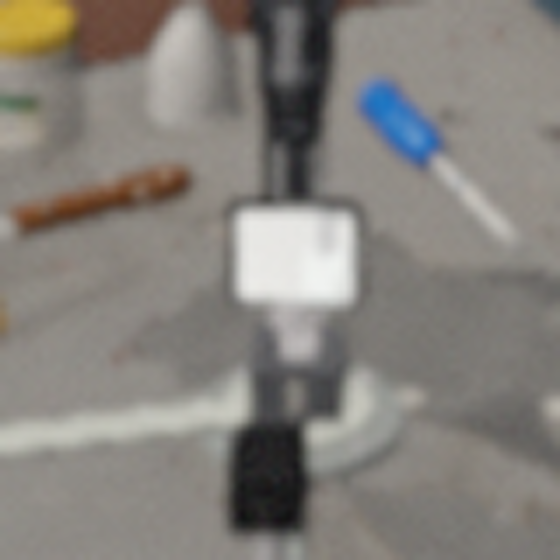

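Emit:
servo_tool:
  targets:
    - [[0, 0, 0.06], 0]
    - [[0, 0, 0.06], 0]
    - [[0, 0, 0.04], 0]
    - [[0, 0, 0.04], 0]
    - [[0, 0, 0], 0]

```text
clock: 15.18
position: [0.534, 0.1001, 0.1192]
tool_rot: [-3.142, -0.0, 2.617]
force: [1.0, 0.0, -1.7]
grip_width: 0.0114
```

Emit:
servo_tool:
  targets:
    - [[0, 0, 0.03], 0]
    - [[0, 0, 0], 0]

```text
clock: 15.42
position: [0.534, 0.1001, 0.1177]
tool_rot: [-3.142, -0.0, 2.617]
force: [0.4, 0.3, -1.9]
grip_width: 0.0115
```

Emit:
servo_tool:
  targets:
    - [[0, 0, 0.03], 0]
    - [[0, 0, 0], 0]

```text
clock: 15.68
position: [0.5341, 0.1, 0.1162]
tool_rot: [-3.142, -0.0, 2.617]
force: [0.1, 0.4, -1.6]
grip_width: 0.0115
```

Emit:
servo_tool:
  targets:
    - [[0, 0, 0.03], 0]
    - [[0, 0, 0], 0]

```text
clock: 15.92
position: [0.5344, 0.1002, 0.1154]
tool_rot: [3.141, 0.001, 2.617]
force: [-1.9, -0.8, 11.9]
grip_width: 0.0116
```

Emit:
servo_tool:
  targets:
    - [[0, 0, 0.02], 0]
    - [[0, 0, 0], 0]

```text
clock: 16.18
position: [0.535, 0.1004, 0.1152]
tool_rot: [3.14, 0.002, 2.617]
force: [-2.8, -1.5, 25.0]
grip_width: 0.0112
```

Emit:
servo_tool:
  targets:
    - [[0, 0, -0.015], 0]
    - [[0, -0.005, 0], 0.5]
    - [[0, -0.007, 0], 0.5]
    - [[0, -0.007, 0], 0.8]
    - [[0, -0.007, 0], 0.8]
    - [[0, 0, 0], 0]

```text
clock: 16.92
position: [0.5341, 0.0995, 0.1154]
tool_rot: [3.14, 0.001, 2.39]
force: [0.0, -0.4, 10.5]
grip_width: 0.0112
```

```bash
python3 -c "
from h import *
go([.532,.1005,.115],113.1)"
```

```text
t 16.93 pos [0.5341 0.0995 0.1154] rpy [1.7990e+02 6.0000e-02 1.3692e+02] F [ 0.  -0.4 10.5] M [0.22 0.04 0.08] w 0.0112 q [ 0.09  0.6  -0.53  1.9   0.43  0.76  0.14]
units [ 0.045 -0.015  0.007] turn units 4.763302473907027
```

Emit:
servo_tool:
  targets:
    - [[0, -0.007, 0], 0.6]
    - [[0, -0.007, 0], 0.8]
    - [[0, -0.007, 0], 0.8]
    - [[0, -0.007, 0], 0.8]
    - [[0, -0.007, 0], 0.8]
    - [[0, -0.005, 0], 0.6]
    - [[0, -0.003, 0], 0.36]
    - [[0, 0, 0], 0]
    - [[0, 0, 0], 0]

```text
clock: 18.05
position: [0.5327, 0.0985, 0.1154]
tool_rot: [3.139, -0.0, 1.976]
force: [1.8, 2.1, 9.8]
grip_width: 0.0115
```

```bash
python3 -c "
from h import *
go([.532,.1005,.115],113.1)
a=bot.grab_frame('scene');b=bot.grab_frame('top')
cv2.imwrite('pics/scene7.png',a);cv2.imwrite('pics/top7.png',b)
cv2.imwrite('pics/g7.png',np.hstack([cv2.resize(a[150:230,200:280],None,fx=7,fy=7,interpolation=cv2.INTER_CUBIC),cv2.resize(b[180:300,170:290],None,fx=2,fy=560/120,interpolation=cv2.INTER_CUBIC)]))
"
```

```text
t 18.05 pos [0.5327 0.0985 0.1154] rpy [ 1.7984e+02 -1.0000e-02  1.1319e+02] F [1.8 2.1 9.8] M [ 0.6  -0.33  0.07] w 0.0115 q [ 0.02  0.58 -0.43  1.91  0.34  0.73 -0.2 ]
units [0.041 0.003 0.008] turn units 0.01836672037617859
```

View pics/g7.png

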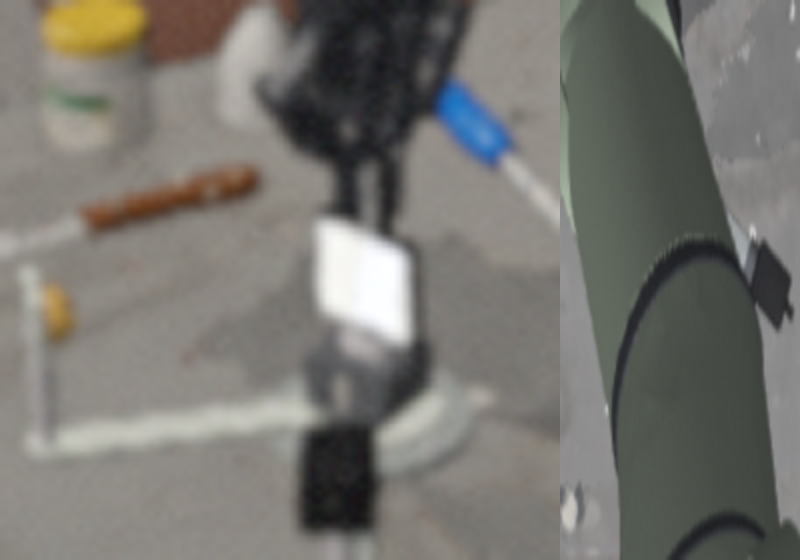

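```bash
python3 - <<'E'
from h import *
from scipy.optimize import minimize
a=cv2.imread('pics/scene7.png')
# enlarge view with model overlay
s=bot.observe();p=s['position'];y=s['tool_rot'][2]+np.pi/2-2*np.pi
z=p[2]+.0187-.112
print(np.degrees(y),z)
sc=8
big=cv2.resize(a,None,fx=sc,fy=sc,interpolation=cv2.INTER_CUBIC)
ax=np.array([np.cos(y),np.sin(y)]);yy=np.array([-ax[1],ax[0]])
for dy,col in((0,(0,0,255)),(np.radians(5),(0,255,0)),(-np.radians(5),(255,0,0))):
    c=p[:2]-.003*yy
    F=[(0.003,.031,.09),(0.003,-.031,.09),(0.003,-.031,.034),(0.003,.031,.034)]
    q=proj(se2([c[0],c[1],y+dy],np.array(F)+[0,0,z]),'scene')
    cv2.polylines(big,[((q+.5)*sc-.5).round().astype(np.int32)],True,col,1)
cv2.imwrite('pics/ov7.png',big[170*sc:220*sc,225*sc:285*sc])
E
```

```text
-156.80546333858243 0.022113104822657423
```

View pics/ov7.png

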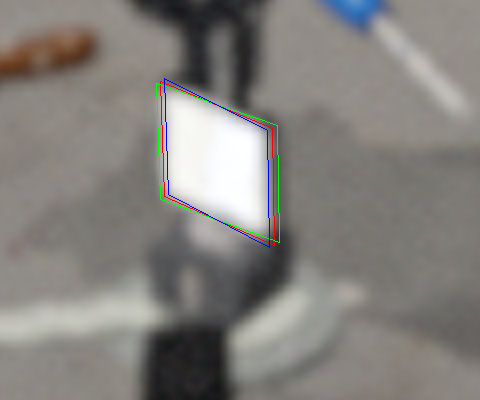

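```bash
python3 - <<'E'
from h import *
im=cv2.imread('pics/top0.png').astype(int)
m=np.zeros((420,560),bool)
d=im[...,2]-im[...,0]; m[255:272,190:210]=d[255:272,190:210]>35
v,u=np.nonzero(m);w=d[m];c=[(u*w).sum()/w.sum(),(v*w).sum()/w.sum()];print(c,len(u))
g=cv2.imread('pics/top0.png').max(2); k=np.zeros_like(m);k[225:260,262:290]=g[225:260,262:290]<60
v,u=np.nonzero(k);e=[u.mean(),v.mean()];print(e)
for S in((.530,.1025),(.531,.1015),(.529,.102)):
    a=unproj([c],.09)[0][:2]-S; b=unproj([e],.095)[0][:2]-S
    A=np.degrees(np.arctan2(a[1],a[0]))-360;B=np.degrees(np.arctan2(b[1],b[0]))
    print(S,A,B,B-A,(A+B)/2,np.hypot(*a),np.hypot(*b))
E
```

```text
[np.float64(199.92443408788282), np.float64(264.8025965379494)] 47
[np.float64(275.06392694063925), np.float64(240.8447488584475)]
(0.53, 0.1025) -194.08726397389117 -119.50304845331169 74.58421552057948 -156.79515621360144 0.14835973895276297 0.1713231782428307
(0.531, 0.1015) -194.36556667417173 -119.9598085347992 74.40575813937254 -157.16268760448546 0.14957482899542446 0.1709507507396994
(0.529, 0.102) -194.37016906185727 -119.29319657729768 75.07697248455959 -156.83168281957748 0.14751331071209536 0.17039668653572743
```

Emit:
servo_tool:
  targets:
    - [[0, 0, 0], 0]
    - [[0, 0, 0], 0]
    - [[0, 0, 0], 0]
    - [[0, 0, 0], 0]

```text
clock: 18.65
position: [0.5326, 0.0985, 0.1154]
tool_rot: [3.139, -0.0, 1.976]
force: [-1.0, 1.6, 9.5]
grip_width: 0.0116
```

```bash
python3 -c "
from h import *
go([.532,.1005,.115],113.1)
bot.job_done()"
```

```text
t 18.65 pos [0.5326 0.0985 0.1154] rpy [ 1.7985e+02 -1.0000e-02  1.1319e+02] F [-1.   1.6  9.5] M [ 0.65 -0.31 -0.02] w 0.0116 q [ 0.02  0.58 -0.43  1.91  0.34  0.73 -0.2 ]
units [0.042 0.004 0.007] turn units 0.018286682603337566
the job is handed in; nothing more can be done
```

The job is handed in at about 18.7 s of the 42 s; no verdict was reported. I pulled the larger black mirror out of its block, plugged it into the socket until it touched bottom, backed off to about 10 N, and turned it 37° clockwise against the spring. It is still gripped there.

**Last checks:**
- **Seating:** the foot works out at 22.1 mm above the bench, and the socket floor is at 22 mm. The pressing force peaked at about 25 N and is steady at about 10 N.
- **Facing:** the glass faces −156.8°, taken from the tool's yaw. Halfway between camera and cap is about −156.9° (swing arm angle about 1.30 rad). An outline of the mirror drawn over the camera picture agrees to roughly 2°.
- **Socket turn:** I could see it had turned with the mirror, but I did not measure the angle.
- **Grip:** the fingers are 11.6 mm apart on the 12 mm tab, and the pose was steady before hand-in.

**What disagreed:**
- The two picture fits of the mirror in the grip gave tilts of opposite sign, about 1.7° each way. I took this as camera bias, so I have no direct tilt measurement.
- The mirror sits about 3 mm sideways in the grip. I allowed for this when plugging in and turning.
- A moment of about 0.7 N m remained on the wrist while holding; I did not find its cause.

I did not measure the swing arm and bystanders again at the end. The arm's path stayed clear of them, and I felt no contact.

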